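Load the polishing pan, unhitch its tongue and hold it tilted

ROBOT

A 6-joint arm with a two-finger parallel gripper is mounted at the origin on the work surface. World frame = base frame: x ahead of the robot, y to its left, z up, the work surface at z = 0. Lengths are in mm, angles in rad, forces in N, time in s.
With the tool pointing down it reaches from about 300 to 775 mm from the base axis. Payload 14.6 kg.
Tool frame: the origin (TCP) lies between the finger pads; the fingertips stand 25 mm ahead of it and the grasp point (between the pads) lies 6 mm ahead of it; z points along the fingers, y is the line along which they close (so a half turn about z gives the same grasp; the last joint's range is limited). The gripper opens to 94 mm and grips with 3 to 60 N. Pads are 16 mm wide; open, the fingers measure 119 mm over their backs; the gripper's body (75 mm by 177 mm) begins 78 mm behind the grasp point.
Start: joints at [-1.28, 0.3, 1.521, -0, 1.321, -0.067], TCP at [192.611, -515.161, 230.446] pointing down, gripper open.
Joint ranges: [-3.03, 3.03], [-0.79, 2.21], [0.23, 2.52], [-1.04, 4.18], [0, 3.07], [-2.55, 2.55]. Speed limits (rad/s): [2.22, 2.22, 2.57, 3.14, 3.14, 3.14].

INTERFACE

Orientations are given as [roll, pitch, yaw] about the fixed x, y, z axes, in that order (R = Rz(yaw) Ry(pitch) Rx(roll)).
In Python, from cell import manip gives the robot as it stands. The module is installed in compiled form; this text tells all that it offers.
- The arm moves only by the tool step_arm, never from a script. Its argument "series" is one flat list of numbers, 5 for each row, row after row: the shift along the world's x, y, z in mm, then the turn about the world's z in rad, then the closure, from 0 (fully open) to 1 (shut). In form: [dx, dy, dz, spin, jaw, dx, dy, dz, spin, jaw, ...]. A call has 1 to 20 rows; each row shifts and turns the commanded pose from where the row before left it; what a row does not reach is not made up. A row lasts 1/8 s, in which the tool goes at most 62.5 mm and 10.7 degrees, less where a joint would pass 70% of its speed; a pose out of reach is approached as far as the arm can. A call is refused whole if a number of a shift passes 62.5 or a number of a turn 0.188, either way. A call with a gripper value outside its range is refused whole. The fingers move at their own pace and stop on an object; "squeeze" is the grip in N (left out, the last holds). Time passes only in rows, so rows that do not move let the fingers close. It gives the time, the measured TCP pose, the force, the opening and the grip force at its end, in the units of the state.
- manip.read_state(): the state, without advancing time (a new reading comes with each control period).
- manip.camera(name): name is "scene" or "top" or "wrist"; returns (picture, depth): 420x560x3 uint8, blue, green, red; 420x560 float32, mm along the optical axis (not along the pixel's ray), 0 where there is no reading.
- manip.camera_info(name): a dict with "fovy" (degrees; the focal length in pixels is half the picture's height over the tangent of half this angle, whatever the lens; pixels are square), "cx", "cy" (the principal point, pixels), "eye" and "orientation" of the camera in the world. Camera axes: x right, y down, z forward; pixel columns grow to the right and rows downward; lengths in mm; the calibration is good to about 2 mm. A picture is of the moment at which its call begins: read the wrist's pose just before it. camera_info takes no time and is no camera call; for the wrist camera it gives the pose at the moment of the call.
- manip.sign_off(): hands the job in; it is judged then, once.
The state is a dict: "clock": time; "joints": joint angles; "qd": joint speeds; "effort": joint torques, N m; "eef_pos": TCP position; "eef_rot": TCP orientation; "wrist_force": force on the tool from outside, world axes, zero at the start; "moment": the same for the moment, N m; "finger_gap": finger opening in mm; "finger_force": force on a finger pad.
Only numpy, scipy, OpenCV 4.12 (cv2) and the standard library are available. Lean on these libraries where they do the work, as an engineer would, in place of code of your own. Each camera call takes 0.05 s, during which the arm holds its last target. There are 200 camera calls.

TASK

Pour all six stone balls from the cup into the aluminium polishing pan and stand the cup back upright on the bench, clear of the pan and its stand. Then pull the hitch latch beside the coupler out sideways against its spring, lift the tongue off the hitch ball and raise the coupler about 8 cm, and finish holding it up there in the gripper, still, with all the balls in the pan. Leave the other things on the bench where they are.

Things in the scene. Friction and masses are not known exactly. Their poses are not given: they have to be found in the camera images.
- tongue: grey bar, hinged at its far end in a steel stand bolted to the bench, with an aluminium pan on its middle and a coupler at its near end. Origin on the hinge axis, 80 mm above the bench. Own x from coupler to hinge (within 0.35 rad of straight ahead), y left along the hinge, z up. Raising the coupler turns it about +y, 0.55 rad at most; it takes about 5 N at the coupler and falls back if let go
- coupler (a point): middle of the round coupler, 60 mm across, top 98 mm above the bench, at (-270, 0, 0) mm in the tongue's frame. It sits over a 44 mm hitch ball on the stand. The latch bolt catches under the ball, so the coupler lifts only while the latch is pulled out; 15 mm higher the latch no longer matters
- latch (a joint): how far the hitch latch is pulled out sideways, in m: 0 closed, 0.014 fully out; the ball is free beyond about 0.008. It slides along the tongue's own -y (to the robot's right); its spring pushes back with 5 N closed, 10 N fully out. The latch is carried by the tongue, so the tongue can be raised by the latch's paddle
- latch_grip (a point): grip point on the latch's upright steel paddle right of the coupler: 30 mm along the tongue (x), 12 mm thick (y), top 18 mm above this point (125 mm above the bench). At (-270, -78, 27) mm in the tongue's frame with the latch closed; moves with latch and tongue. 42 mm of free space between paddle and coupler
- pan_mid (a point): middle of the inside of the round open pan, at (-110, 0, 36) mm in the tongue's frame: inside 104 mm across at the floor, 126 mm at the rim; floor 20 mm below this point, rim 21 mm above it (137 mm above the bench)
- cup: open aluminium cup, 50 mm tall, outside 72 mm across at the foot, 94 mm at the rim, 3 mm wall, about 0.16 kg empty. Its wooden handle tab, 12 mm thick and 24 mm tall, middle 36 mm above the foot, reaches to 94 mm from the cup's axis along the cup's own -x (towards the robot, within 0.5 rad). Origin: centre of the underside; z up through the mouth
- ball0_center (a point): centre of a polished stone ball, 20 mm across, 12 g, one of six alike, in the cup at the start
- ball1_center (a point): centre of a polished stone ball, 20 mm across, 12 g, one of six alike, in the cup at the start
- ball2_center (a point): centre of a polished stone ball, 20 mm across, 12 g, one of six alike, in the cup at the start
- ball3_center (a point): centre of a polished stone ball, 20 mm across, 12 g, one of six alike, in the cup at the start
- ball4_center (a point): centre of a polished stone ball, 20 mm across, 12 g, one of six alike, in the cup at the start
- ball5_center (a point): centre of a polished stone ball, 20 mm across, 12 g, one of six alike, in the cup at the start
- whetstone: grey stone slab 140 x 50 x 25 mm, lying flat between the cup and the stand; bystander. Origin: centre of its underside
- pawn: small carved stone pawn, 44 mm foot, 72 mm tall; bystander. Origin: centre of its underside
- bottle: clear plastic bottle, 64 mm across, 200 mm tall; bystander. Origin: centre of its underside
- mallet: hammer with a wooden handle lying on the bench; bystander
- chisel: chisel 190 mm long with a round wooden handle, lying on the bench; bystander
Things that resemble listed ones, but are neither listed nor needed, are in the scene too. What is shaped like the cup but pink or purple is not meant.

How it is judged:
By the outcome, as a careful person would: the job done as asked, in the order asked, and still so for the second after the job is handed in, while the arm keeps its last pose, push and grip.
It also fails if it takes over 69 s, if anything falls off the work surface, if the arm or the gripper's body presses on something with over 40 N, if the wrist force passes 120 N, or if a joint passes its speed limit or range.

## Working session

There is one attempt and no reset: what is moved stays moved. The work goes in short steps, Python scripts to look and compute and a tool call to move; the robot and the scene stay as the last step left them, time stands still between calls to the robot, and variables do not carry over. Pictures are saved under pics/ and viewed, at most 13 in all, crops included, and the job is handed in when it is done.

Besides the shell and the picture viewer there is one more tool, called after "Call:" as name(argument=value, ...), one argument or row to a line, values as JSON. step_arm: Moves the arm, as the interface text tells. Its arguments: {"type":"object","properties":{"series":{"type":"array"},"squeeze":{"type":"number"}},"required":["series"]}

```bash
mkdir -p pics
cat > h.py <<'E'
import numpy as np, cv2
from cell import manip
from scipy.spatial.transform import Rotation as Ro
def cam(n):
    i=manip.camera_info(n); p,d=manip.camera(n); return p,d,i
def Rm(i):
    o=np.array(i["orientation"],float)
    return o if o.shape==(3,3) else Ro.from_euler('xyz',o).as_matrix()
def cloud(d,i):
    h,w=d.shape; f=h/2/np.tan(np.radians(i["fovy"])/2)
    u,v=np.meshgrid(np.arange(w),np.arange(h))
    P=np.stack([(u-i["cx"])/f*d,(v-i["cy"])/f*d,d],-1)
    return P@Rm(i).T+np.array(i["eye"])
E
python3 - <<'E'
from h import *
print(manip.read_state())
for n in("top","scene"):
    p,d,i=cam(n); print(i); cv2.imwrite(f"pics/{n}0.png",p); np.savez(f"{n}0.npz",p=p,d=d,P=cloud(d,i))
E
```

```text
{'clock': 0.0, 'joints': array([-1.27957576e+00,  3.00473523e-01,  1.52153962e+00,  1.26075507e-05,
        1.32066529e+00, -6.65537879e-02]), 'qd': array([-5.88126133e-04, -7.30926581e-04, -2.56858947e-04,  5.25523823e-04,
       -4.88935078e-04, -1.53388482e-05]), 'effort': array([-4.16173192e-03, -5.31815994e+01, -3.52737272e+01,  7.07099866e-02,
        2.45191134e-02, -9.99170879e-05]), 'eef_pos': array([ 192.56841254, -514.96351408,  229.90251441]), 'eef_rot': array([-3.14051009e+00, -8.43941166e-05,  3.57771179e-01]), 'wrist_force': array([-0.77079344,  0.4156007 , -0.41847666]), 'moment': array([ 0.00352875, -0.00859222, -0.04699151]), 'finger_force': 0.0, 'finger_gap': 94.04725276576083}
{'fovy': 45.836803209640436, 'cx': 285.1131423691288, 'cy': 210.97077264355784, 'eye': array([ 408.49799576,  -17.8161863 , 1329.95847618]), 'orientation': array([-3.04308609,  0.00793163, -1.55769009])}
{'fovy': 43.857716946601315, 'cx': 282.06334700326596, 'cy': 206.97088557057506, 'eye': array([1054.87303685, -893.22983525, 1070.27151038]), 'orientation': array([-2.33163581,  0.0106681 ,  0.5189751 ])}
```

View pics/top0.png

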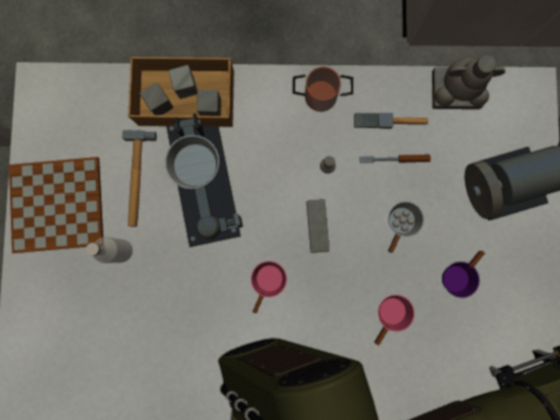

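View pics/scene0.png

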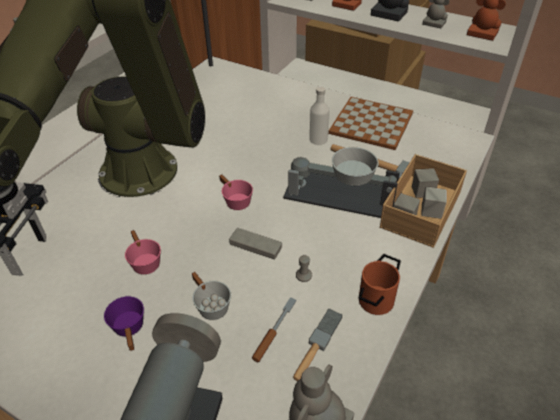

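The top view has the aluminium cup with balls at (405,218), its handle end near (391,250). The pan is at (193,160), the coupler at (207,226) and the latch paddle at about (236,222). The scene view agrees: pan (355,163), coupler (300,165), cup (212,300). The pink and purple cups are decoys.

```bash
cat > m.py <<'E'
from h import *
def circ(q):
    A=np.c_[2*q,np.ones(len(q))]; s=np.linalg.lstsq(A,(q**2).sum(1),rcond=None)[0]
    return s[:2],np.sqrt(s[2]+s[:2]@s[:2])
def rob(q):
    c,r=circ(q)
    for _ in range(8):
        e=abs(np.linalg.norm(q-c,axis=1)-r); c,r=circ(q[e<=max(np.percentile(e,80),1.)])
    return c,r,len(q)
E
python3 - <<'E'
from m import *
for n in("top","scene"):
    z=np.load(n+"0.npz"); p,P=z["p"],z["P"]; hsv=cv2.cvtColor(p,cv2.COLOR_BGR2HSV)
    Z=P[...,2]
    if n=="top":
        reg=np.zeros(Z.shape,bool)
        def box(u0,u1,v0,v1):
            b=reg.copy(); b[v0:v1,u0:u1]=1; return b
        cb,pb,kb,lb=box(380,428,195,256),box(160,224,130,192),box(192,223,210,242),box(224,245,208,236)
    else:
        reg=np.zeros(Z.shape,bool)
        def box(u0,u1,v0,v1):
            b=reg.copy(); b[v0:v1,u0:u1]=1; return b
        cb,pb,kb,lb=box(185,235,270,322),box(328,382,143,188),box(292,312,152,175),box(284,300,165,198)
    near=lambda m:P[m]
    print(n,"bench z",np.median(Z[300:330,300:330]) if n=="top" else np.median(Z[340:350,240:255]))
    brown=(hsv[...,1]>90)&((hsv[...,0]<18))
    m=cb&brown&(Z>15); t=P[m]; print("tab",len(t),t.mean(0),t.min(0),t.max(0))
    m=cb&~brown&(Z>43)&(Z<58); print("cup rim",rob(P[m][:,:2]),np.median(Z[m]))
    m=pb&(Z>130)&(Z<145); print("pan rim",rob(P[m][:,:2]),np.median(Z[m]))
    m=kb&(Z>90)&(Z<104); q=P[m]; print("coupler",rob(q[:,:2]),q.mean(0),q.min(0),q.max(0))
    m=lb&(Z>108)&(Z<135); q=P[m]; print("paddle",len(q),q.mean(0),q.min(0),q.max(0))
p=np.load("top0.npz")["p"]; a=cv2.resize(p[110:250,150:260],None,fx=4,fy=4); b=cv2.resize(p[110:250,350:440],None,fx=4,fy=4)
cv2.imwrite("pics/c1.png",np.hstack([a,b])[:600])
E
```

```text
top bench z -0.2807811559387119
tab 72 [ 454.82666971 -283.11069225   64.04511454] [ 408.49799576 -298.47409385   35.08479941] [ 476.46392216  -17.8161863  1329.95847618]
cup rim (array([ 519.7659272 , -317.28334998]), np.float64(44.46515008692298), 202) 48.58104155516412
pan rim (array([645.86806991, 221.81352086]), np.float64(63.79841812476074), 372) 135.46781710445214
coupler (array([491.84685296, 187.12209376]), np.float64(22.614454894321955), 369) [493.81545645 186.92300437  97.48775071] [463.02553186 160.13322509  90.06837287] [530.88539519 213.44046134 103.96768201]
paddle 66 [506.97605565 110.39588899 122.851694  ] [492.21955352 102.77289735 108.22984759] [522.07172781 118.07053119 130.78943182]
scene bench z 0.8634948749748901
tab 76 [ 464.91114443 -301.81453584   59.02699219] [ 434.16376033 -893.22983525   30.00846692] [1054.87303685 -281.13869505 1070.27151038]
cup rim (array([ 519.6518916 , -320.13048507]), np.float64(44.56304540983948), 274) 48.67404149357725
pan rim (array([646.75237009, 220.32540953]), np.float64(63.738190064562836), 295) 135.6409948020522
coupler (array([493.08586753, 184.10360589]), np.float64(22.7856463234932), 165) [496.30017413 178.79147056  97.61407224] [462.58471671 153.20066444  90.06544479] [528.7277417  209.81328079 103.90652274]
paddle 70 [509.42512165 107.40705217 119.70841808] [490.51882308  98.06109052 108.06202404] [522.6517429  117.30548769 129.29775762]
```

View pics/c1.png

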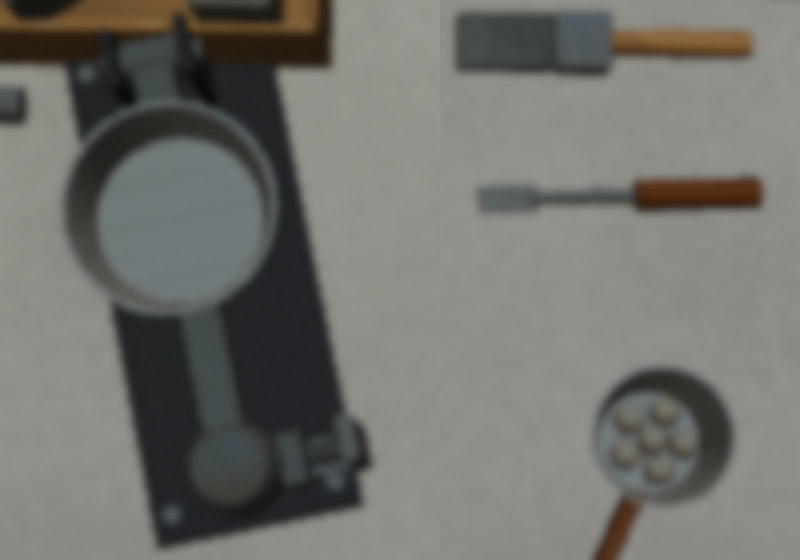

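Run:
```python
from m import *
for n,(u0,u1,v0,v1) in(("top",(380,428,195,256)),("scene",(185,235,268,322))):
    z=np.load(n+"0.npz"); p,P=z["p"],z["P"]; hsv=cv2.cvtColor(p,cv2.COLOR_BGR2HSV); Z=P[...,2]
    b=np.zeros(Z.shape,bool); b[v0:v1,u0:u1]=1
    m=b&(hsv[...,1]>90)&(hsv[...,0]<18)&(Z>42)&(Z<53); q=P[m]; c=np.array([519.7,-318.7])
    v=np.median(q[:,:2],0)-c; r=np.linalg.norm(q[:,:2]-c,axis=1); print(n,len(q),np.median(q,0),np.arctan2(-v[1],-v[0]),r.min(),r.max())
    l=np.polyfit(q[:,0],q[:,1],1); print(np.arctan(l[0]))
```

```text
top 64 [ 455.72295876 -287.56892441   46.07933129] -0.4528683279638169 49.940988134568016 93.88766655297349
-0.3994004475462623
scene 59 [ 455.86733587 -292.77890769   48.00986802] -0.3857357216376009 39.186473292030506 91.5744339553074
-0.409810927328548
```

Call:
step_arm(
  series=[25, 23, 0, -0.078, 0.3, 25, 23, 0, -0.078, 0.3, 25, 23, 0, -0.078, 0.3, 25, 23, 0, -0.078, 0.3, 25, 23, 0, -0.078, 0.3, 25, 23, 0, -0.078, 0.3, 25, 23, 0, -0.078, 0.3, 25, 23, 0, -0.078, 0.3, 25, 23, 0, -0.078, 0.3, 29, 22, 0, -0.078, 0.3, 0, 0, -40, 0, 0.3, 0, 0, -40, 0, 0.3, 0, 0, 0, 0, 0.3, 0, 0, 0, 0, 0.3],
)

```text
clock: 1.85
eef_pos: [447.0, -286.6, 151.9]
eef_rot: [3.141, -0.001, -0.422]
wrist_force: [0.0, -0.1, 0.8]
finger_gap: 65.5
finger_force: 0.0
```

Run:
```python
from m import *
p,d,i=cam("wrist"); P=cloud(d,i); cv2.imwrite("pics/w1.png",p)
hsv=cv2.cvtColor(p,cv2.COLOR_BGR2HSV); Z=P[...,2]
m=(hsv[...,1]>90)&(hsv[...,0]<18)&(Z>40)&(Z<55); q=P[m]; s=np.linalg.norm(q[:,:2]-[447,-287],axis=1)<60; q=q[s]
print(len(q),np.median(q,0),q.min(0),q.max(0)); 
if len(q): print(np.arctan(np.polyfit(q[:,0],q[:,1],1)), np.polyval(np.polyfit(q[:,0],q[:,1],1),447))
m=(Z>46)&(Z<54)&(np.linalg.norm(P[...,:2]-[520,-318],axis=-1)<55)&~((hsv[...,1]>90)&(hsv[...,0]<18)); print(rob(P[m][:,:2]))
```

```text
376 [ 448.93008218 -285.76455519   46.7348211 ] [ 433.21954597 -295.71381688   44.02065963] [ 463.98578824 -275.30850596   48.56157789]
[-0.38540293 -1.56116032] -285.1182294019028
(array([ 518.93005709, -317.69357865]), np.float64(44.57780452486839), 1589)
```

View pics/w1.png

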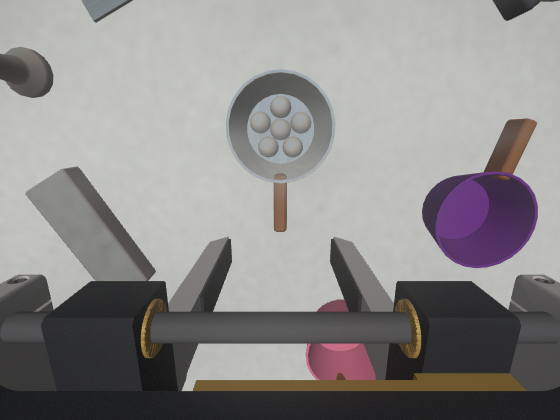

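The wrist view shows the tab (280,175–230) centred between the fingers and lined up with them. The cup centre is at (280,125), with all six balls inside.

Call:
step_arm(
  series=[0, 0, -30, 0, 0.3, 0, 0, -30, 0, 0.3, 0, 0, -30, 0, 0.3, 0, 0, -18, 0, 0.3, 0, 0, 0, 0, 0.3, 0, 0, 0, 0, 1, 0, 0, 0, 0, 1, 0, 0, 0, 0, 1, 0, 0, 0, 0, 1, 0, 0, 0, 0, 1, 0, 0, 0, 0, 1, 0, 0, 8, 0, 1, 0, 0, 8, 0, 1, 0, 0, 8, 0, 1, 0, 0, 0, 0, 1, 0, 0, 0, 0, 1],
  squeeze=50,
)

```text
clock: 3.9
eef_pos: [446.5, -286.1, 66.4]
eef_rot: [-3.142, 0.0, -0.422]
wrist_force: [-0.1, 1.1, -2.4]
finger_gap: 11.6
finger_force: 50.0
```

```bash
cat > lev.py <<'E'
from m import *
p,d,i=cam("wrist"); P=cloud(d,i); s=manip.read_state(); e=s["eef_pos"]; yaw=s["eef_rot"][2]
# coordinates relative to grasp: a along tool's forward(handle->cup), b side, z
f=np.array([np.cos(yaw),np.sin(yaw)]); l=np.array([-f[1],f[0]])
Q=P-e; a=Q[...,:2]@f; b=Q[...,:2]@l
hsv=cv2.cvtColor(p,cv2.COLOR_BGR2HSV); m=(abs(b)<52)&(a>20)&(a<140)&(Q[...,2]>-70)&(Q[...,2]<30)&(hsv[...,1]<90)
am,bm,zm=a[m],b[m],Q[...,2][m]
for lo in range(30,136,8):
    k=(am>=lo)&(am<lo+8); print(lo,k.sum(),np.round([np.percentile(zm[k],97),zm[k].min()],1) if k.sum() else "")
E
python3 lev.py
```

```text
30 633 [  7.4 -68.4]
38 2335 [  6.8 -40.1]
46 2186 [  6.8 -41.7]
54 2296 [  6.6 -41.1]
62 2581 [  6.5 -42. ]
70 2677 [  6.4 -42. ]
78 2840 [  6.4 -41.7]
86 2825 [  6.5 -41.6]
94 2895 [  6.5 -41.8]
102 2920 [  6.4 -43. ]
110 3607 [  6.6 -41. ]
118 2257 [  7.1 -17.4]
126 95 [-66.  -68.9]
134 307 [-65.9 -69.4]
```

The cup is level: rim 6.5 mm above the TCP, axis 79.5 mm ahead of it. Next I carry it over the pan, pouring direction along the tongue.

Call:
step_arm(
  series=[6.6, 6, 20, 0.0323, 1, 6.6, 12, 20, 0.0323, 1, 6.6, 18, 20, 0.0323, 1, 6.6, 24, 20, 0.0323, 1, 6.6, 30, 20, 0.0323, 1, 6.6, 30, 20, 0.0323, 1, 6.6, 30, 20, 0.0323, 1, 6.6, 30, 20, 0.0323, 1, 6.6, 30, 0, 0.0323, 1, 6.6, 30, 0, 0.0323, 1, 6.6, 30, 0, 0.0323, 1, 6.6, 30, 0, 0.0323, 1, 6.6, 30, 0, 0.0323, 1, 6.6, 30, 0, 0.0323, 1, 6.6, 30, 0, 0.0323, 1, 6.6, 30, 0, 0.0323, 1, 6.6, 30, 0, 0.0323, 1, 6.6, 24, 0, 0.0323, 1, 6.6, 12, 0, 0.0323, 1, 6.6, 6, 0, 0.0323, 1],
)

```text
clock: 6.45
eef_pos: [578.9, 206.0, 226.2]
eef_rot: [3.141, 0.0, 0.226]
wrist_force: [-0.2, 0.5, -2.1]
finger_gap: 11.4
finger_force: 50.0
```

Call:
step_arm(
  series=[0, 0, 0, 0, 1, 0, 0, 0, 0, 1],
)

```text
clock: 6.7
eef_pos: [578.6, 205.2, 226.4]
eef_rot: [3.141, 0.0, 0.223]
wrist_force: [0.2, 0.3, -2.3]
finger_gap: 11.9
finger_force: 50.0
```

Run:
```python
from m import *
p,d,i=cam("scene"); cv2.imwrite("pics/s1.png",cv2.resize(p[60:260,220:480],None,fx=3,fy=3))
s=manip.read_state(); print(s["eef_pos"],s["eef_rot"],s["joints"])
```

```text
[578.59024221 205.23219545 226.51800482] [ 3.14154415e+00 -7.38997078e-06  2.22792045e-01] [ 2.81231787e-01  4.46499109e-01  1.33050817e+00 -4.99088443e-05
  1.36458084e+00  1.62924629e+00]
```

View pics/s1.png

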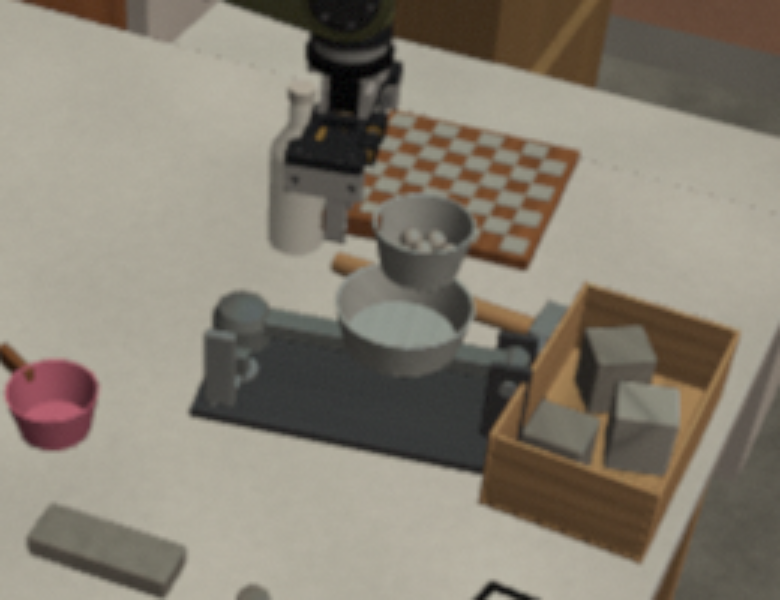

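The cup is level above the pan with the balls inside, and the gripper clears the bottle. Now I lower it and loosen the grip.

Call:
step_arm(
  series=[0, 0, -10, 0, 1, 0, 0, -12, 0, 1, 0, 0, -12, 0, 1, 0, 0, -8, 0, 1, 0, 0, 0, 0, 1],
)

```text
clock: 7.38
eef_pos: [578.4, 205.8, 183.7]
eef_rot: [3.142, 0.001, 0.224]
wrist_force: [0.8, -0.1, -1.8]
finger_gap: 11.6
finger_force: 50.0
```

Call:
step_arm(
  series=[0, 0, 0, 0, 1, 0, 0, 0, 0, 1],
  squeeze=12,
)

```text
clock: 7.62
eef_pos: [578.8, 205.9, 184.9]
eef_rot: [-3.142, -0.001, 0.224]
wrist_force: [-0.6, 0.9, -2.2]
finger_gap: 11.7
finger_force: 12.0
```

```bash
python3 lev.py
```

```text
30 1243 [ -5.1 -69.9]
38 1784 [ -6.5 -70. ]
46 1593 [ -9.4 -67.7]
54 1809 [-12.4 -63.8]
62 1955 [-15.2 -66.7]
70 2005 [-18. -69.]
78 2016 [-20.5 -70. ]
86 1960 [-23.3 -69.8]
94 1963 [-25.9 -70. ]
102 2326 [-28.6 -65.5]
110 2233 [-30.8 -62.7]
118 1239 [-32.8 -61.8]
126 1288 [-48.  -62.4]
134 85 [-47.9 -51. ]
```

It has swung down by about 19°, which gives good control. Next: low grip, then raise and advance.

Call:
step_arm(
  series=[0, 0, 0, 0, 1, 0, 0, 0, 0, 1, 2, 0.5, 3, 0, 1, 2, 0.5, 3, 0, 1, 2, 0.5, 3, 0, 1, 2, 0.5, 3, 0, 1, 2, 0.5, 3, 0, 1, 2, 0.5, 3, 0, 1, 2, 0.5, 3, 0, 1, 2, 0.5, 3, 0, 1],
  squeeze=5,
)

```text
clock: 8.93
eef_pos: [594.7, 209.9, 208.7]
eef_rot: [3.142, 0.0, 0.224]
wrist_force: [0.5, 0.1, -3.0]
finger_gap: 11.9
finger_force: 5.0
```

```bash
python3 lev.py
```

```text
30 792 [-21.5 -70. ]
38 489 [-27.5 -70. ]
46 339 [-34.5 -69.9]
54 359 [-42.4 -70. ]
62 330 [-49.8 -69.9]
70 273 [-56.9 -69.8]
78 130 [-64.1 -69.9]
86 0 
94 0 
102 0 
110 0 
118 0 
126 0 
134 0
```

Call:
step_arm(
  series=[2, 0.5, 2, 0, 1, 2, 0.5, 2, 0, 1, 2, 0.5, 2, 0, 1, 2, 0.5, 2, 0, 1, 2, 0.5, 2, 0, 1, 2, 0.5, 2, 0, 1, 2, 0.5, 2, 0, 1, 2, 0.5, 2, 0, 1, 2, 0.5, 2, 0, 1, 2, 0.5, 2, 0, 1, 0, 0, 2, 0, 1, 0, 0, 2, 0, 1, 0, 0, 2, 0, 1, 0, 0, 0, 0, 1],
  squeeze=3,
)

```text
clock: 10.72
eef_pos: [614.6, 214.8, 234.7]
eef_rot: [-3.142, -0.0, 0.224]
wrist_force: [0.5, -0.7, -2.5]
finger_gap: 11.9
finger_force: 3.0
```

Run:
```python
from m import *
p,d,i=cam("scene"); a=cv2.resize(p[60:230,250:430],None,fx=2.2,fy=2.2); p,d,i=cam("wrist"); b=cv2.resize(p,(a.shape[1],a.shape[0])); cv2.imwrite("pics/s2.png",np.hstack([a,b]))
```

```text
(no output)
```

View pics/s2.png

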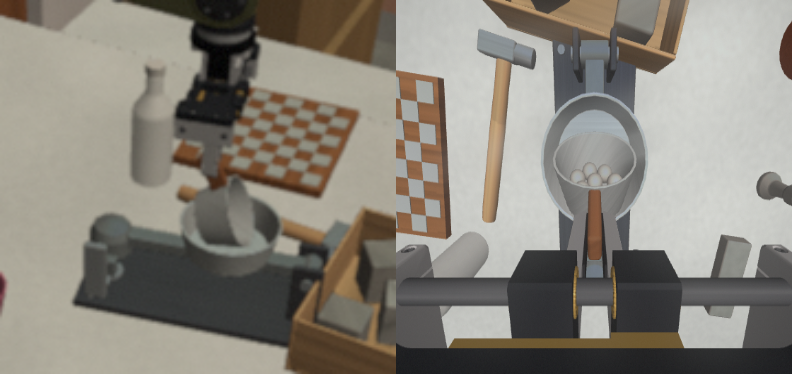

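The cup is tilted about 67° with its balls still inside. I'll press the lip against the pan's far wall to tilt it past 90°, clamp it, then back off.

Call:
step_arm(
  series=[5, 1.1, 0, 0, 1, 5, 1.1, 0, 0, 1, 5, 1.1, 0, 0, 1, 5, 1.1, 0, 0, 1, 5, 1.1, 0, 0, 1, 5, 1.1, 0, 0, 1, 5, 1.1, 0, 0, 1, 5, 1.1, 0, 0, 1, 5, 1.1, 0, 0, 1, 5, 1.1, 0, 0, 1, 5, 1.1, 0, 0, 1, 5, 1.1, 0, 0, 1, 0, 0, 0, 0, 1],
)

```text
clock: 12.45
eef_pos: [674.9, 228.2, 234.4]
eef_rot: [-3.141, -0.0, 0.224]
wrist_force: [-1.2, 1.5, -1.1]
finger_gap: 11.8
finger_force: 3.0
```

Run:
```python
from m import *
p,d,i=cam("scene"); a=cv2.resize(p[60:230,250:430],None,fx=2.2,fy=2.2); p,d,i=cam("wrist"); b=cv2.resize(p,(a.shape[1],a.shape[0])); cv2.imwrite("pics/s3.png",np.hstack([a,b]))
```

```text
(no output)
```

View pics/s3.png

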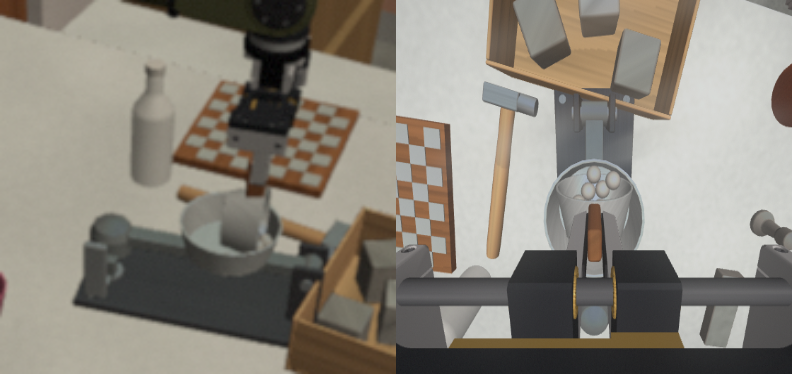

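The balls have rolled to the mouth and against the far wall, all inside the pan rim. I'll clamp and back off.

Call:
step_arm(
  series=[0, 0, 0, 0, 1, 0, 0, 0, 0, 1, -4, -0.9, 0, 0, 1, -4, -0.9, 0, 0, 1, -4, -0.9, 0, 0, 1, -4, -0.9, 0, 0, 1, -4, -0.9, 0, 0, 1, -4, -0.9, 0, 0, 1, -4, -0.9, 0, 0, 1, -4, -0.9, 2, 0, 1, -4, -0.9, 2, 0, 1, -4, -0.9, 4, 0, 1, -4, -0.9, 4, 0, 1, 0, 0, 6, 0, 1, 0, 0, 6, 0, 1, 0, 0, 6, 0, 1, 0, 0, 0, 0, 1],
  squeeze=40,
)

```text
clock: 14.68
eef_pos: [630.8, 218.2, 265.0]
eef_rot: [-3.142, -0.001, 0.224]
wrist_force: [0.2, 0.5, -1.6]
finger_gap: 11.6
finger_force: 40.0
```

Run:
```python
from m import *
p,d,i=cam("scene"); a=cv2.resize(p[60:230,250:430],None,fx=2.2,fy=2.2); p,d,i=cam("wrist"); b=cv2.resize(p[60:360,120:440],(a.shape[1],a.shape[0])); cv2.imwrite("pics/s4.png",np.hstack([a,b]))
```

```text
(no output)
```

View pics/s4.png

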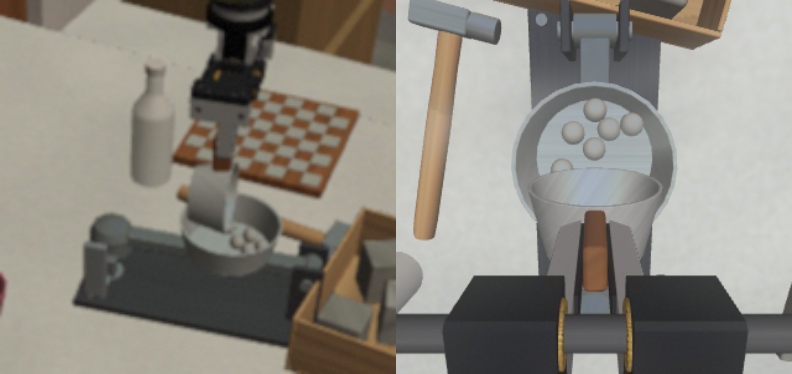

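All six balls are in the pan: five in the open and one by the cup lip at (562,168). The cup is empty. I'll raise it and carry it back to the open bench near its start.

Call:
step_arm(
  series=[0, 0, 10, 0, 1, 0, 0, 25, 0, 1, 0, 0, 25, 0, 1, -2, -15, 0, -0.03, 1, -2, -30, 0, -0.03, 1, -3, -35, 0, -0.04, 1, -3, -35, 0, -0.04, 1, -3, -35, 0, -0.04, 1, -3, -35, 0, -0.04, 1, -3, -35, 0, -0.04, 1, -3, -35, 0, -0.04, 1, -3, -35, 0, -0.04, 1, -3, -35, 0, -0.04, 1, -3, -35, 0, -0.04, 1, -3, -35, 0, -0.04, 1, -3, -35, 0, -0.04, 1, -3, -35, 0, -0.04, 1, -3, -35, 0, -0.04, 1, -3, -31, 0, -0.04, 1, -1, -20, 0, 0, 1],
)

```text
clock: 17.27
eef_pos: [582.6, -334.7, 323.3]
eef_rot: [-3.141, 0.001, -0.398]
wrist_force: [0.2, 0.6, -2.0]
finger_gap: 11.5
finger_force: 40.0
```

Call:
step_arm(
  series=[0, 0, -30, 0, 1, 0, 0, -50, 0, 1, 0, 0, -50, 0, 1, 0, 0, -40, 0, 1, 0, 0, -15, 0, 1, 0, 0, 0, 0, 1, 0, 0, 0, 0, 1],
)

```text
clock: 18.15
eef_pos: [584.2, -333.3, 141.5]
eef_rot: [3.141, -0.003, -0.396]
wrist_force: [0.8, -0.2, -1.3]
finger_gap: 11.8
finger_force: 40.0
```

```bash
cat > tilt.py <<'E'
from m import *
import sys
s=manip.read_state(); e=s["eef_pos"]; yaw=s["eef_rot"][2]; f=np.array([np.cos(yaw),np.sin(yaw)]); l=np.array([-f[1],f[0]])
p,d,i=cam("scene"); P=cloud(d,i); Q=P[...,:2]-e[:2]; a=Q@f; b=Q@l; z=P[...,2]
hsv=cv2.cvtColor(p,cv2.COLOR_BGR2HSV)
m=(abs(b)<55)&(a>-80)&(a<150)&(z>4)&(z<e[2]-26)&(hsv[...,1]<90)
for lo in range(5,150,12):
    k=m&(z>=lo)&(z<lo+12)
    if k.sum()>8: print(lo,k.sum(),np.round(np.percentile(a[k],[2,98]),0),np.round(np.percentile(b[k],[2,98]),0))
print(e,yaw,s["wrist_force"])
if len(sys.argv)>1:
    u,v=np.nonzero(m)[::-1]; v0,u0=max(0,int(v.mean())-90),max(0,int(u.mean())-110); cv2.imwrite(sys.argv[1],cv2.resize(p[v0:v0+180,u0:u0+220],None,fx=3,fy=3))
E
python3 tilt.py
```

```text
5 338 [-32. 139.] [-42.  48.]
17 265 [-33.  94.] [-33.  38.]
29 103 [-31.  14.] [-41.  41.]
41 54 [-26.  15.] [-45.  44.]
53 49 [-34.  13.] [-46.  44.]
65 67 [-37.  13.] [-44.  40.]
77 144 [-38.  12.] [-38.  34.]
89 143 [-27.  13.] [-27.  25.]
[ 584.23964374 -333.26510359  141.51528846] -0.396103508699007 [ 0.78258347 -0.17128563 -1.29350946]
```

The cup hangs at about 90° with its lip 9 mm above the bench. I'll set the lip down and drag backwards to roll it upright.

Call:
step_arm(
  series=[0, 0, -6, 0, 1, 0, 0, -5, 0, 1, -4, 1.7, -1, 0, 1, -4, 1.7, -1, 0, 1, -4, 1.7, -1, 0, 1, -4, 1.7, -1, 0, 1, -4, 1.7, -1, 0, 1, -4, 1.7, -1, 0, 1, 0, 0, 0, 0, 1],
  squeeze=8,
)

```text
clock: 19.32
eef_pos: [560.1, -323.0, 124.0]
eef_rot: [3.141, -0.003, -0.396]
wrist_force: [0.4, -0.6, 10.9]
finger_gap: 11.9
finger_force: 8.0
```

```bash
python3 tilt.py
```

```text
5 468 [-14. 137.] [-40.  45.]
17 233 [-16. 133.] [-37.  40.]
29 126 [-18.  33.] [-43.  44.]
41 64 [-25.  30.] [-46.  45.]
53 61 [-26.  27.] [-46.  43.]
65 97 [-26.  23.] [-41.  39.]
77 94 [-9. 20.] [-32.  31.]
89 28 [ 9. 20.] [-18.  21.]
[ 560.09599484 -323.02975189  124.00166076] -0.3961695404802834 [ 0.4216333  -0.55940576 10.88898251]
```

Call:
step_arm(
  series=[-4.6, 1.9, 0, 0, 1, -4.6, 1.9, 0, 0, 1, -4.6, 1.9, 0, 0, 1, -4.6, 1.9, 0, 0, 1, -4.6, 1.9, 0, 0, 1, -4.6, 1.9, -0.5, 0, 1, -4.6, 1.9, -1, 0, 1, -4.6, 1.9, -1, 0, 1, 0, 0, 0, 0, 1],
)

```text
clock: 20.5
eef_pos: [522.4, -307.2, 119.8]
eef_rot: [-3.141, 0.001, -0.396]
wrist_force: [-0.9, 0.6, -0.3]
finger_gap: 11.8
finger_force: 8.0
```

```bash
python3 tilt.py
```

```text
5 284 [-62. 136.] [-46.  41.]
17 339 [12. 75.] [-31.  33.]
29 246 [ 3. 68.] [-38.  39.]
41 162 [-2. 58.] [-45.  43.]
53 75 [-10.  51.] [-46.  45.]
65 68 [-2. 46.] [-45.  43.]
77 49 [ 9. 38.] [-40.  37.]
89 20 [19. 30.] [-26.  15.]
[ 522.36178785 -307.23750349  119.76909457] -0.3962944491060836 [-0.89716234  0.56507189 -0.25908495]
```

Call:
step_arm(
  series=[-8, 3.4, -3.5, 0, 1, -8, 3.4, -3.5, 0, 1, -8, 3.4, -3.5, 0, 1, -8, 3.4, -6, 0, 1, -8, 3.4, -6, 0, 1, -8, 3.4, -6, 0, 1, -6.5, 2.7, -8, 0, 1, -6.5, 2.7, -8, 0, 1, -6.5, 2.7, -8, 0, 1, -4, 1.7, -8, 0, 1, -4, 1.7, -8, 0, 1, -3, 1.2, -6, 0, 1, 0, 0, 0, 0, 1],
)

```text
clock: 22.18
eef_pos: [443.9, -274.2, 44.9]
eef_rot: [-3.141, 0.001, -0.396]
wrist_force: [-0.8, 0.7, -2.2]
finger_gap: 12.2
finger_force: 8.0
```

```bash
python3 lev.py; python3 tilt.py pics/s5.png
```

```text
30 2004 [  4.9 -47.7]
38 2333 [  4.5 -46.9]
46 2249 [  4.5 -43.9]
54 2384 [  4.2 -43.9]
62 2430 [  4.2 -44. ]
70 2574 [  4.  -44.2]
78 2643 [  4.1 -44.2]
86 2683 [  4.  -44.1]
94 2792 [  3.9 -44.3]
102 3106 [  4.  -47.8]
110 3143 [  4.3 -47.9]
118 884 [  4.3 -48.6]
126 1295 [-45.  -48.3]
134 1808 [-45.  -48.9]
5 381 [-47. 127.] [-46.  37.]
17 31 [ 37. 113.] [-38.  33.]
[ 444.10337331 -274.23213862   45.21292401] -0.3961589976830924 [-0.24885325  0.27526655 -1.86020468]
```

View pics/s5.png

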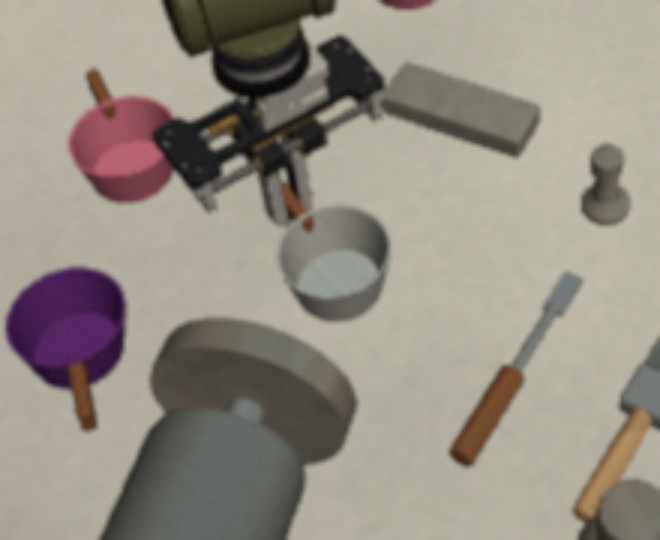

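The cup is upright and level on open bench at about (517,-305), away from everything else. I'll release it, rise and move above the latch paddle.

Call:
step_arm(
  series=[0, 0, 0, 0, 0.57, 0, 0, 0, 0, 0.57, 0, 0, 0, 0, 0.57, 0, 0, 0, 0, 0.57, 0, 0, 20, 0, 0.57, 0, 0, 50, 0, 0.57, 0, 0, 50, 0, 0.57, 0, 0, 40, 0, 0.57, 0, 0, 5, 0, 0.57, 0, 0, 0, 0, 0.57],
)

```text
clock: 23.52
eef_pos: [444.1, -274.2, 209.8]
eef_rot: [-3.141, 0.001, -0.396]
wrist_force: [0.4, 0.2, 0.5]
finger_gap: 40.2
finger_force: 0.0
```

Call:
step_arm(
  series=[3, 14, 0, 0.02, 0.57, 4, 26, 0, 0.04, 0.57, 5, 30, 0, 0.05, 0.57, 5, 30, 0, 0.05, 0.57, 5, 30, 0, 0.05, 0.57, 5, 30, 0, 0.05, 0.57, 5, 30, 0, 0.05, 0.57, 5, 30, 0, 0.05, 0.57, 5, 30, 0, 0.05, 0.57, 5, 30, 0, 0.05, 0.57, 5, 30, 0, 0.05, 0.57, 5, 30, 0, 0.05, 0.57, 4, 26, 0, 0.04, 0.57, 4, 18, 0, 0.02, 0.57, 0, 0, 0, 0, 0.57, 0, 0, 0, 0, 0.57],
)

```text
clock: 25.52
eef_pos: [509.1, 109.1, 210.2]
eef_rot: [3.141, 0.001, 0.223]
wrist_force: [-0.4, 0.7, -0.8]
finger_gap: 40.2
finger_force: 0.0
```

Run:
```python
from m import *
s=manip.read_state(); e=s["eef_pos"]; print(e,s["eef_rot"])
p,d,i=cam("wrist"); P=cloud(d,i); cv2.imwrite("pics/w2.png",p)
th=.224; f=np.array([np.cos(th),np.sin(th)]); l=np.array([-f[1],f[0]]); Z=P[...,2]
Q=P[...,:2]-np.array([492.5,186]); a=Q@f; b=Q@l
m=(Z>118)&(Z<132)&(abs(a)<35)&(b<-50)&(b>-110); print("paddle",m.sum(),np.percentile(a[m],[1,50,99]),np.percentile(b[m],[1,50,99]),np.median(Z[m]))
m=(Z>90)&(Z<103)&(np.hypot(a,b)<34); print("coup",rob(P[m][:,:2]),np.median(Z[m]))
m=(Z>132)&(Z<140)&(np.hypot(a-160,b)<75); print("pan",rob(P[m][:,:2]))
p,d,i=cam("top"); P=cloud(d,i); k=(np.hypot(P[...,0]-517,P[...,1]+305)<75)&(P[...,2]>44)&(P[...,2]<60); print("cup",rob(P[k][:,:2]),np.median(P[k][:,2]))
```

```text
[509.14352901 109.13617889 210.17647494] [3.14149176e+00 5.53236768e-04 2.23080169e-01]
paddle 447 [-16.06805557  -0.90840678  12.50337089] [-81.12049482 -75.84338191 -69.65709525] 123.00777345594184
coup (array([493.13326136, 187.11196159]), np.float64(21.057653505553404), 2345) 98.49762187587896
pan (array([644.9721672, 221.9820549]), np.float64(63.65120842123434), 2126)
cup (array([ 513.3812482, -302.0579113]), np.float64(44.68580835683318), 210) 48.30812627381272
```

View pics/w2.png

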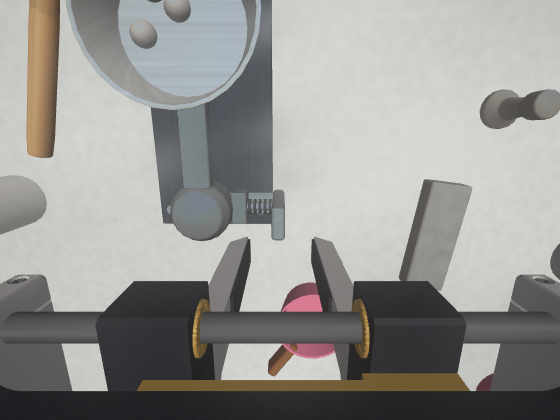

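The wrist view shows the paddle at (279,215), upright and aligned with the fingers. There is room for the left finger between paddle and coupler. I'll shift 3 mm left and descend.

Call:
step_arm(
  series=[-1, 3, -20, 0, 0.57, 0, 0, -25, 0, 0.57, 0, 0, -20, 0, 0.57, 0, 0, -15, 0, 0.57, 0, 0, -10, 0, 0.57, 0, 0, -6, 0, 0.57, 0, 0, 0, 0, 0.57, 0, 0, 0, 0, 0.57],
)

```text
clock: 26.62
eef_pos: [508.6, 112.7, 114.9]
eef_rot: [3.142, -0.001, 0.224]
wrist_force: [-0.3, -0.4, -0.2]
finger_gap: 40.6
finger_force: 0.0
```

Call:
step_arm(
  series=[0, 0, 0, 0, 1, 0, 0, 0, 0, 1, 0, 0, 0, 0, 1, 0, 0, 0, 0, 1],
  squeeze=35,
)

```text
clock: 27.12
eef_pos: [508.5, 111.7, 114.5]
eef_rot: [3.14, 0.0, 0.224]
wrist_force: [1.3, -9.0, 0.3]
finger_gap: 11.7
finger_force: 35.0
```

Call:
step_arm(
  series=[0.4, -1.95, 0, 0, 1, 0.4, -1.95, 0, 0, 1, 0.4, -1.95, 0, 0, 1, 0.4, -1.95, 0, 0, 1, 0.4, -1.95, 0, 0, 1, 0.4, -1.95, 0, 0, 1, 0.4, -1.95, 0, 0, 1, 0, 0, 0, 0, 1, 0, 0, 0, 0, 1],
)

```text
clock: 28.25
eef_pos: [511.2, 100.0, 114.5]
eef_rot: [-3.14, -0.001, 0.224]
wrist_force: [1.8, 9.3, -0.5]
finger_gap: 11.5
finger_force: 35.0
```

The latch is out by about 12 mm, with the spring at 9.3 N. I'll lift along the hinge arc.

Call:
step_arm(
  series=[0.6, 0.1, 4.5, 0, 1, 0.6, 0.1, 4.5, 0, 1, 0.6, 0.1, 4.5, 0, 1, 0.8, 0.2, 4.5, 0, 1, 0.8, 0.2, 4.5, 0, 1, 0.8, 0.2, 4.5, 0, 1, 0, 0, 0, 0, 1],
)

```text
clock: 29.12
eef_pos: [514.3, 100.8, 140.7]
eef_rot: [-3.14, 0.003, 0.224]
wrist_force: [-2.3, 9.1, -6.2]
finger_gap: 11.8
finger_force: 35.0
```

```bash
cat > chk.py <<'E'
from m import *
import sys
p,d,i=cam("scene"); P=cloud(d,i); th=.224; f=np.array([np.cos(th),np.sin(th)]); l=np.array([-f[1],f[0]])
Q=P[...,:2]-np.array([492.5,186]); a=Q@f; b=Q@l; Z=P[...,2]
m=(np.hypot(a-8,b)<22)&(Z>80)&(Z<215); print("coupler top z",m.sum(),np.percentile(Z[m],[10,50,90,98]))
m=(abs(b)<75)&(a>70)&(a<240)&(Z>110)&(Z<230); print("pan rim max z near/far",[np.percentile(Z[m&(abs(a-x)<8)],97) for x in (110,140,170,210)])
cv2.imwrite(sys.argv[1],cv2.resize(p[60:260,220:480],None,fx=3,fy=3)); s=manip.read_state(); print(s["clock"],s["eef_pos"],s["wrist_force"],s["qd"].round(3))
E
python3 chk.py pics/s6.png
```

```text
coupler top z 119 [ 93.61127926 121.72380433 128.68531139 130.78317067]
pan rim max z near/far [np.float64(154.98668484342193), np.float64(150.6350835016469), np.float64(148.58428240102918), np.float64(144.75299803644768)]
29.175 [514.32807485 100.83280398 140.57958504] [-1.48529645  9.01380421 -5.47566808] [-0.001  0.003  0.003 -0.001 -0.001  0.001]
```

The tongue is rising (pan near rim 155, far rim 145). I'll continue slowly.

Call:
step_arm(
  series=[1, 0.2, 4.4, 0, 1, 1, 0.2, 4.4, 0, 1, 1, 0.2, 4.4, 0, 1, 1.2, 0.3, 4.4, 0, 1, 1.2, 0.3, 4.4, 0, 1, 1.2, 0.3, 4.4, 0, 1, 1.4, 0.3, 4.3, 0, 1, 1.4, 0.3, 4.3, 0, 1, 1.4, 0.3, 4.3, 0, 1, 1.6, 0.4, 4.2, 0, 1, 1.6, 0.4, 4.2, 0, 1, 1.6, 0.4, 4.2, 0, 1, 0, 0, 0, 0, 1, 0, 0, 0, 0, 1, 0, 0, 0, 0, 1, 0, 0, 0, 0, 1],
)

```text
clock: 31.18
eef_pos: [529.8, 104.5, 192.3]
eef_rot: [-3.139, 0.003, 0.224]
wrist_force: [-4.1, 7.7, -4.0]
finger_gap: 11.6
finger_force: 35.0
```

```bash
python3 chk.py pics/s7.png
python3 - <<'E'
from m import *
a=cv2.imread("pics/s7.png"); p,d,i=cam("top"); P=cloud(d,i); b=cv2.resize(p[90:260,120:290],(600,600)); cv2.imwrite("pics/f.png",cv2.resize(np.hstack([a,b]),(800,348)))
k=(np.hypot(P[...,0]-513,P[...,1]+302)<75)&(P[...,2]>44)&(P[...,2]<60); print("cup",rob(P[k][:,:2]))
E
```

```text
coupler top z 38 [ 82.60298272 175.15755085 180.82773417 182.24356915]
pan rim max z near/far [np.float64(186.4847085225524), np.float64(178.71385835379814), np.float64(170.7563402811913), np.float64(157.4954727429799)]
31.225 [529.76951898 104.44427036 192.3182598 ] [-4.38933923  7.3551827  -4.23116519] [-0.001 -0.    -0.001  0.003  0.002  0.001]
cup (array([ 513.41500686, -301.91800227]), np.float64(44.57265090153469), 228)
```

View pics/f.png

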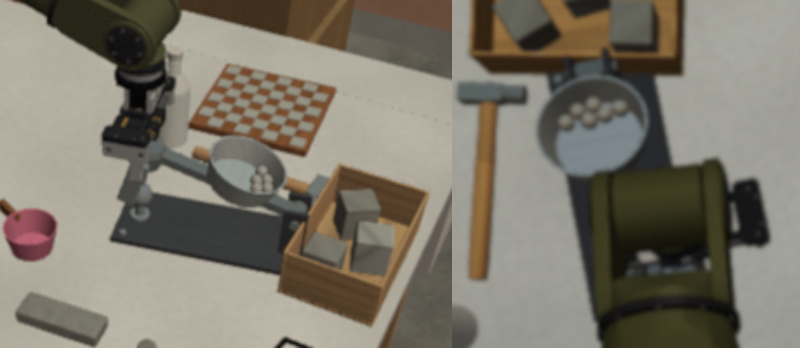

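The coupler is up about 79 mm and the arm is still. All six balls are in the pan, at the lower edge around (590,112), and the cup stands upright on the bench.

```bash
python3 -c "
from cell import manip; print(manip.sign_off())"
```

```text
the job is handed in; nothing more can be done
None
```

I handed the job in at about 31 s: all six balls are in the pan, the cup stands upright on open bench, and the gripper is holding the coupler still about 79 mm up by the latch paddle.

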